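# Set an eccentric shaft at its high point on the bench centres

### The arm

A 6-joint arm with a two-finger parallel gripper is mounted at the origin on the work surface. World frame = base frame: x ahead of the robot, y to its left, z up, the work surface at z = 0. Lengths are in m, angles in rad, forces in N, time in s.
With the tool pointing down it reaches from about 0.3 to 0.775 m from the base axis. Payload 14.6 kg.
Tool frame: the origin (TCP) lies at the centre of the arm's flange, where the gripper is bolted on; the fingertips stand 199 mm ahead of it and the grasp point (between the pads) lies ctrl.tcp_to_grasp ahead of it (ctrl.tcp_to_grasp is the distance from the TCP to the grasp point, in m); z points along the fingers, y is the line along which they close (so a half turn about z gives the same grasp; the last joint's range is limited). The gripper opens to 94 mm and grips with 3 to 60 N. Pads are 16 mm wide; open, the fingers measure 119 mm over their backs; the gripper's body (75 mm by 177 mm) begins 78 mm behind the grasp point.
Start: joints at [1.265, 0.3, 1.521, -0, 1.321, -0.067], TCP at [0.13, 0.534, 0.405] pointing down, gripper open.
Joint ranges: [-3.03, 3.03], [-0.79, 2.21], [0.23, 2.52], [-1.04, 4.18], [0, 3.07], [-2.55, 2.55]. Speed limits (rad/s): [2.22, 2.22, 2.57, 3.14, 3.14, 3.14].

### API

Orientations are given as [roll, pitch, yaw] about the fixed x, y, z axes, in that order (R = Rz(yaw) Ry(pitch) Rx(roll)).
In Python, from station import ctrl gives the robot as it stands. The module is installed in compiled form; this text tells all that it offers.
- The arm moves only by the shell command python3 -m jog 'ROWS' [OPENING] [FORCE]. ROWS is JSON, a list of rows, each a list of 6 numbers: the shift along the tool's x, y, z in cm, then the turn, a rotation vector about the tool's x, y, z in rad. In form: [[tx, ty, tz, ax, ay, az], ...]. A call has 1 to 8 rows; each row is the pose to reach, as a shift and turn from the pose commanded when the call began, along the tool's axes at that moment; what a row does not reach only later rows make up. A row lasts 1/10 s, in which the tool goes at most 50 mm and 8.59 degrees, less where a joint would pass 70% of its speed; a pose out of reach is approached as far as the arm can. A call with a gripper value outside its range is refused whole. OPENING is the opening in per cent of the stroke, from 0 (shut) to 100 (fully open), set as the call begins (- or left out, the last holds). The fingers move at their own pace and stop on an object; FORCE is the grip in N (left out, the last holds). Time passes only in rows, so rows that repeat a pose let the fingers close. It gives the time, the measured TCP pose, the force, the opening and the grip force at its end, in the units of the state.
- ctrl.get_obs(): the state, without advancing time (a new reading comes with each control period).
- ctrl.camera(name): name is "scene" or "top" or "wrist"; returns a dict with "img" (400x640x3 uint8, blue, green, red), "intrinsics" (3x3 intrinsics, pixels), "R" (3x3) and "t" (3): a world point X has camera coordinates R X + t. Camera axes: x right, y down, z forward; pixel columns grow to the right and rows downward; lengths in m; the calibration is good to about 2 mm. A picture is of the moment at which its call begins. There is no depth.
- ctrl.hand_in(): hands the job in; it is judged then, once.
The state is a dict: "time_s": time; "qpos": joint angles; "joint_vel": joint speeds; "tau": joint torques, N m; "ee_pos": TCP position; "eef_rot": TCP orientation; "force": force on the tool from outside, world axes, zero at the start; "moment": the same for the moment, N m; "grip_width": finger opening in m; "grip_force": force on a finger pad.
Only numpy, scipy, OpenCV 4.12 (cv2) and the standard library are available. Lean on these libraries where they do the work, as an engineer would, in place of code of your own. Each camera call takes 0.05 s, during which the arm holds its last target. There are 200 camera calls.

### The job

The eccentric shaft on the bench centres has to be left with its high side straight up for marking out. Ease the dial gauge over by its red knob, without slamming it, so that its plunger rides on the eccentric and the arm is fully down; then turn the shaft by pushing the arms of the handwheel, watch the gauge, and leave it standing at the highest reading. Leave the other tools on the bench where they lie.

Things in the scene. Friction and masses are not known exactly. Their poses are not given: they have to be found in the camera images.
- bench_centres: Green bench centres, fixed to the bench, bed 400 mm long. Origin on the bench top below the shaft axis, mid-way along the eccentric. Its y axis runs along the shaft from handwheel (-y) to tailstock (+y), x is level and across, z up. Shaft axis 125 mm up; eccentric: bright, 56 mm across, 60 mm long, 8 mm off-centre; its angle in the blue carrier differs each time but cannot slip.
- wheel_centre (a point): Hub centre of the handwheel at the -y end, on the shaft axis 125 mm above the bench top, 200 mm from the bench centres' origin; axes as theirs. Four steel arms 12 mm thick at right angles, each with a black ball 26 mm across centred 70 mm from the hub. Headstock 36 mm further to +y reaches 159 mm up; nothing on the other side.
- handwheel (a joint): Angle of handwheel, carrier and eccentric shaft together, rad, endless. At 0 (and each quarter turn) one arm points straight up; grows as the top of the wheel moves to +x of the bench centres, so an arm stands at this angle from upright, leaning to +x. Turns both ways, stays where left; about 4 to 6 N at a ball turns it.
- gauge_knob (a point): Centre of the red ball knob (30 mm) standing on the gauge arm. The arm's hinge is level, along the bench centres' x, on top of the tailstock at x 0, y +130, 165 mm up; the knob is 126 mm from it. Thrown back at the start, the knob leans past the hinge to about y +160 to +185, 280 to 290 mm up; with the arm down it is at y +60, 270 mm up. Room for fingers on all sides.
- gauge_arm (a joint): Swing of the gauge arm, rad: 0 = fully down on its stop (plunger upright over the shaft axis), 0.82 to 1.05 = thrown back at the start, 1.25 at most. Pushing the knob to -y of the bench centres lowers it; above about 0.75 it stays where left, below that it sinks home by its own weight, damped.
- plunger (a joint): Lift of the gauge's sprung plunger (brass ball tip, 12 mm), m: 0 fully out, 0.028 at most. Spring about 1 N. With the arm down it rides on the eccentric and rises and falls by 16 mm, nearly as a sine, once in each turn of the shaft; highest when the eccentric's high side is straight up.
- needle (a joint): Red needle of the dial (64 mm, white face looking up when the arm is down, 205 mm up over the eccentric; red mark on the side of -x of the bench centres), rad: 0 at the red mark with the plunger fully out, clockwise seen from above as the plunger lifts, one full turn for 25 mm. It never passes a full turn.
- hammer: Cross-peen hammer, 270 mm, wooden handle along its x axis, dark head at +x. Leave where it is. Origin: middle of its underside.
- tongs: Black forge tongs, 280 mm, along their x axis. Leave where it is. Origin: middle of its underside.
- wire_brush: Wooden-handled brush, 210 mm, along its x axis, in front of the bench centres. Leave where it is. Origin: middle of its underside.
- file: Flat file, 300 mm, along its x axis, wooden handle at -x. Leave where it is. Origin: middle of its underside.
- chalk_tin: Round yellow tin, 60 mm across, 62 mm high, behind the bench centres. Leave where it is. Origin: middle of its underside.
- spare_carrier: Spare blue lathe carrier lying flat, ring 52 mm across with a tail along +x. Leave where it is. Origin: middle of its underside.
- calipers: Steel outside calipers lying flat, 130 mm, brass joint at the origin. Leave where it is. Origin: middle of its underside.

How it is judged:
On the way, in this order (a step that is already met when the one before it is completed fails the run):
1. the gauge arm is swung over and fully down (value of joint gauge_arm below 0.02 rad), for 0.3 s.
2. the shaft stands at the highest gauge reading (value of joint gauge_arm below 0.02 rad and value of joint needle above 5.37 rad and velocity of joint handwheel between -0.05 and 0.05 rad/s), for 0.3 s.
At the end, for the whole second after the job is handed in: The gauge arm is fully down (within 0.02 rad), the wheel is at rest and the gauge stands within 0.3 mm of its highest reading (needle above 5.37 rad), which is the eccentric's high side within about 15 degrees of straight up (all of step 2); the robot touches nothing.
It fails at once if the gauge arm is slammed (faster than 3 rad/s) (velocity of joint gauge_arm below -3 rad/s or velocity of joint gauge_arm above 3 rad/s).
It fails at once if another tool on the bench is moved by more than 30 mm (distance of any of hammer, tongs, wire_brush, file, chalk_tin, spare_carrier, calipers from where it was at the start of the episode above 0.03 m).
It also fails if it takes over 72 s, if anything falls off the work surface, if the arm or the gripper's body presses on something with over 40 N, if the wrist force passes 120 N, or if a joint passes its speed limit or range.

## Working session

There is one attempt and no reset: what is moved stays moved. The work goes in short steps, Python scripts to look and compute and a shell command to move; the robot and the scene stay as the last step left them, time stands still between calls to the robot, and variables do not carry over. Pictures are saved under pics/ and viewed, at most 10 in all, crops included, and the job is handed in when it is done.

```bash
mkdir -p pics
cat > h.py <<'E'
from station import ctrl
import numpy as np, cv2
from scipy.spatial.transform import Rotation as Ro
def save(n,f,scale=1,crop=None):
    c=ctrl.camera(n); im=c["img"]
    if crop: im=im[crop[1]:crop[3],crop[0]:crop[2]]
    cv2.imwrite("pics/"+f,cv2.resize(im,None,fx=scale,fy=scale)); return c
def ray(c,u,v):
    R=np.array(c["R"]);t=np.array(c["t"]);K=np.array(c["intrinsics"])
    return -R.T@t, R.T@np.linalg.inv(K)@np.array([u,v,1.])
def plane(c,u,v,z):
    o,d=ray(c,u,v); return o+d*(z-o[2])/d[2]
def proj(c,X):
    p=np.array(c["intrinsics"])@(np.array(c["R"])@np.array(X)+np.array(c["t"])); return p[:2]/p[2]
def tri(a,b):
    (o,d),(p,e)=a,b; s=np.linalg.lstsq(np.c_[d,-e],p-o,rcond=None)[0]; x,y=o+d*s[0],p+e*s[1]
    return (x+y)/2,np.linalg.norm(x-y)
E
python3 - <<'E'
from h import *
for n in("scene","top"):
    c=save(n,n+"0.png"); print(n,(-c["R"].T@c["t"]).round(3))
o=ctrl.get_obs();print(ctrl.tcp_to_grasp,o["ee_pos"],o["eef_rot"],o["time_s"])
E
```

```text
scene [1.432 0.557 0.921]
top [0.443 0.    1.623]
0.1804 [0.13008366 0.53436804 0.40414964] [-3.14055904e+00 -6.39066671e-05  2.90282278e+00] 0.1
```

View pics/scene0.png

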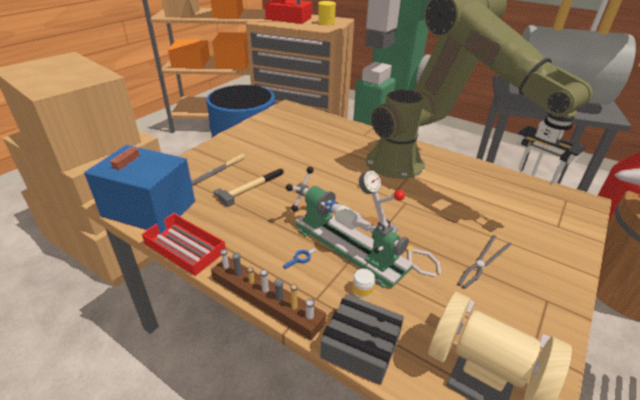

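View pics/top0.png

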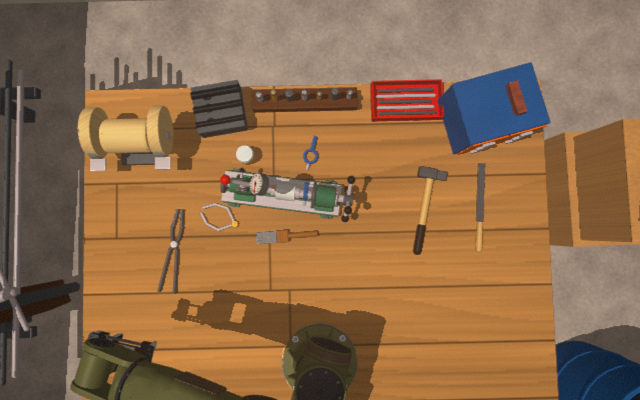

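The top view shows the bench centres at about (220–350, 170–215), with the red knob at (225,180) and the handwheel at about (348,197). In the scene view the knob is at (400,195). I'll measure the knob and the black balls next.

Run:
```python
from h import *
s=ctrl.camera("scene");t=ctrl.camera("top")
def red(c,box):
    x0,y0,x1,y1=box;im=c["img"][y0:y1,x0:x1]; h=cv2.cvtColor(im,cv2.COLOR_BGR2HSV)
    m=((h[...,0]<6)|(h[...,0]>174))&(h[...,1]>170)&(h[...,2]>90)
    n,l,st,ce=cv2.connectedComponentsWithStats(m.astype(np.uint8)); k=1+st[1:,4].argmax(); print(st[k]); return ce[k]+[x0,y0]
a=red(s,(370,170,420,220));b=red(t,(205,160,250,200));print(a,b)
print("knob",tri(ray(s,*a),ray(t,*b)))
A=cv2.resize(s["img"][155:275,270:430],None,fx=5,fy=5,interpolation=2)
B=cv2.resize(t["img"][155:235,210:370],None,fx=5,fy=5,interpolation=2)
cv2.imwrite("pics/s1.png",A[:600]);cv2.imwrite("pics/t1.png",B)
```

```text
[24 20 11 10 85]
[15 15 10 10 72]
[399.09411765 194.48235294] [224.625      179.52777778]
knob (array([0.58978549, 0.25603811, 0.28871775]), np.float64(0.0009762193375445278))
```

View pics/s1.png

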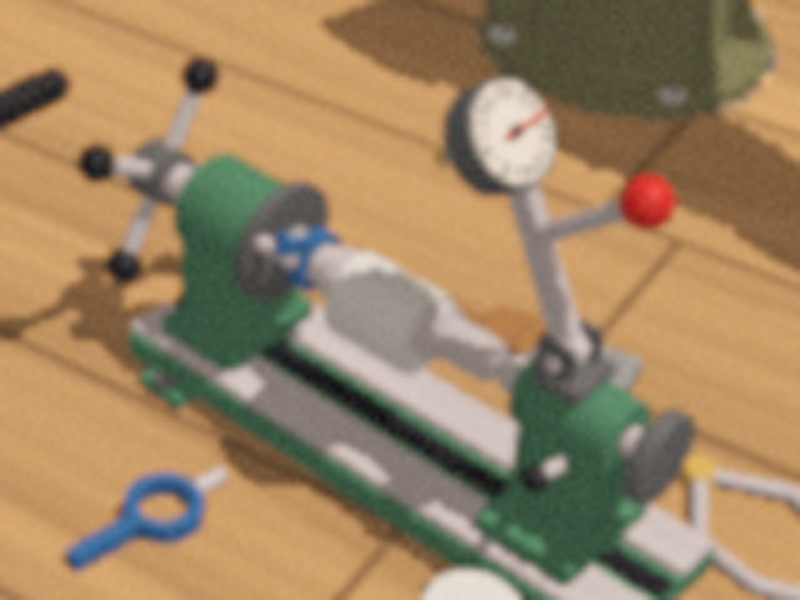

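View pics/t1.png

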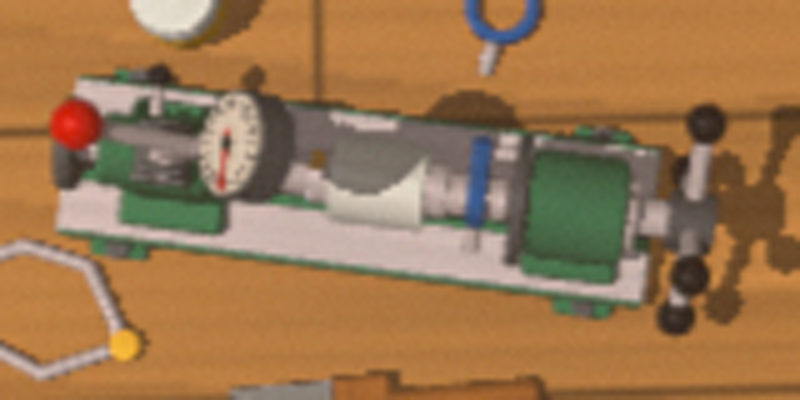

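The crops show the wheel's balls clearly. In s1 they are at (200,75) up, (97,162) +x and (125,265) down. In t1 they are at (690,275), (707,123) and (684,170), with the −x ball at (676,318). The dial in t1 is at (228,145).

```bash
cat >> h.py <<'E'
from scipy.optimize import least_squares
E
python3 - <<'E'
from h import *
s=ctrl.camera("scene");t=ctrl.camera("top")
S=lambda u,v:ray(s,270+u/5,155+v/5)
T=lambda u,v:ray(t,210+u/5,155+v/5)
P=[]
for a,b in(((200,75),(690,275)),((97,162),(707,123)),((125,265),(684,170))):
    p,e=tri(S(*a),T(*b));P.append(p);print(p.round(4),round(e,4))
P=np.array(P)
print("hub up/down",(P[0]+P[2])/2)
print("-x ball",plane(t,210+676/5,155+318/5,.125-.01))
knob=np.array([.5898,.2560,.2887]); hub=(P[0]+P[2])/2
# bed corners at top: bed edges, z~0.03
for u,v in((78,80),(58,232),(657,152),(642,300)): print("bed",plane(t,210+u/5,155+v/5,.03).round(4))
E
```

```text
[ 0.4989 -0.0985  0.1832] 0.0018
[ 0.5941 -0.1129  0.1605] 0.0023
[ 0.5737 -0.1054  0.0658] 0.0006
hub up/down [ 0.53630854 -0.10193545  0.12448063]
-x ball [ 0.47470339 -0.09423636  0.115     ]
bed [0.647  0.3026 0.03  ]
bed [0.5438 0.3171 0.03  ]
bed [ 0.5892 -0.0896  0.03  ]
bed [ 0.4891 -0.0769  0.03  ]
```

```bash
cat >> h.py <<'E'
a=np.radians(8.15)
BY=np.array([np.sin(a),np.cos(a),0]);BX=np.array([np.cos(a),-np.sin(a),0]);O=np.array([.5645,.096,0])
def W(x,y,z): return O+x*BX+y*BY+np.array([0,0,z])
def rows(*tips,yaw=0):   # fingertip targets (bench frame, tool down) -> shifts cm in current tool axes
    o=ctrl.get_obs();R=Ro.from_euler("xyz",o["eef_rot"]).as_matrix()
    for p in tips:
        d=R.T@(W(*p)+[0,0,.199]-o["ee_pos"]);print(p,(100*d).round(2))
    ty=R[:,1];print("tool y angle to BY (about world z)",np.arctan2(np.cross(ty,BY)[2],ty@BY).round(4),"down",R[:,2].round(3),"force",np.round(o["force"],1))
E
python3 - <<'E'
from h import *
rows((.002,.162,.345),(.002,.162,.277))
E
```

```text
(0.002, 0.162, 0.345) [-51.21 -16.18 -13.95]
(0.002, 0.162, 0.277) [-51.21 -16.18  -7.15]
tool y angle to BY (about world z) 0.0966 down [-0. -0. -1.] force [ 0.4 -0.1  0.7]
```

```bash
python3 -m jog '[[0,0,-5,0,0,0],[0,0,-10,0,0,0],[-3,-1,-14,0,0,-0.05],[-7,-2.5,-14,0,0,-0.097],[-11.5,-4,-14,0,0,-0.097],[-16,-5.5,-14,0,0,-0.097],[-20.5,-7,-14,0,0,-0.097],[-25,-8.5,-14,0,0,-0.097]]' 55 20
python3 - <<'E'
from h import *
rows((.002,.162,.345),(.002,.162,.277))
E
```

```text
time_s: 1.1
ee_pos: [0.3542, 0.3913, 0.5448]
eef_rot: [3.141, 0.0, 3.0]
force: [-0.5, 1.5, 0.8]
grip_width: 0.0517
grip_force: 0.0
(0.002, 0.162, 0.345) [-25.2  -10.07   0.08]
(0.002, 0.162, 0.277) [-25.2  -10.07   6.88]
tool y angle to BY (about world z) -0.0006 down [ 0.  0. -1.] force [-0.5  1.5  0.8]
```

```bash
python3 -m jog '[[-4.5,-1.8,0,0,0,0],[-9,-3.6,0,0,0,0],[-13.5,-5.4,0,0,0,0],[-18,-7.2,0,0,0,0],[-22,-9,0,0,0,0],[-25.2,-10.1,0,0,0,0],[-25.2,-10.1,0,0,0,0],[-25.2,-10.1,0,0,0,0]]'
python3 - <<'E'
from h import *
rows((.002,.162,.345),(.002,.162,.277))
c=save("wrist","w1.png"); print(proj(c,[.5898,.256,.2887]),proj(c,W(0,.162,.277)))
E
```

```text
time_s: 1.9
ee_pos: [0.5885, 0.2568, 0.544]
eef_rot: [-3.141, -0.001, 2.999]
force: [0.3, 0.3, -0.2]
grip_width: 0.0518
grip_force: 0.0
(0.002, 0.162, 0.345) [-0.1  -0.06 -0.  ]
(0.002, 0.162, 0.277) [-0.11 -0.06  6.8 ]
tool y angle to BY (about world z) 0.0005 down [-0.001 -0.    -1.   ] force [ 0.3  0.3 -0.2]
[316.72950911 216.14671031] [316.80212978 209.00372273]
```

View pics/w1.png

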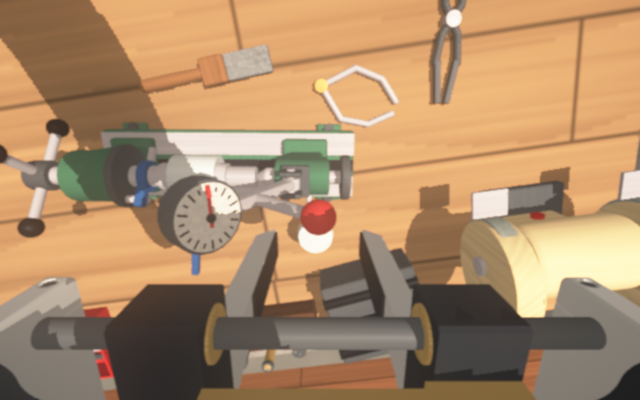

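The knob is at (318,217), matching the predicted (317,216) and midway between the fingers. I'll go down around it.

```bash
python3 -m jog '[[0,0,2.3,0,0,0],[0,0,4.5,0,0,0],[0,0,6.8,0,0,0],[0,-0.5,6.8,0,0,0],[0,-1.0,6.8,0,0,0],[0,-1.5,6.8,0,0,0],[0,-2.0,6.8,0,0,0],[0,-2.5,6.8,0,0,0]]'
python3 -m jog '[[0,-0.7,0,0,0,0],[0,-1.4,0,0,0,0],[0,-2.1,0,0,0,0],[0,-2.8,0.1,0,0,0],[0,-3.5,0.3,0,0,0],[0,-4.2,0.5,0,0,0],[0,-4.9,0.8,0,0,0],[0,-5.6,1.1,0,0,0]]'
python3 - <<'E'
from h import *
rows((.002,.06,.258))
c=save("wrist","w2.png")
E
```

```text
time_s: 2.75
ee_pos: [0.5844, 0.2318, 0.4776]
eef_rot: [3.141, 0.001, 3.0]
force: [0.1, 0.3, 1.1]
grip_width: 0.0519
grip_force: 0.4
time_s: 3.55
ee_pos: [0.5766, 0.1763, 0.4653]
eef_rot: [-3.142, -0.0, 3.0]
force: [-0.0, -0.3, 0.1]
grip_width: 0.0515
grip_force: 0.0
(0.002, 0.06, 0.258) [-0.14 -2.12  0.83]
tool y angle to BY (about world z) -0.0004 down [-0. -0. -1.] force [-0.  -0.3  0.1]
```

View pics/w2.png

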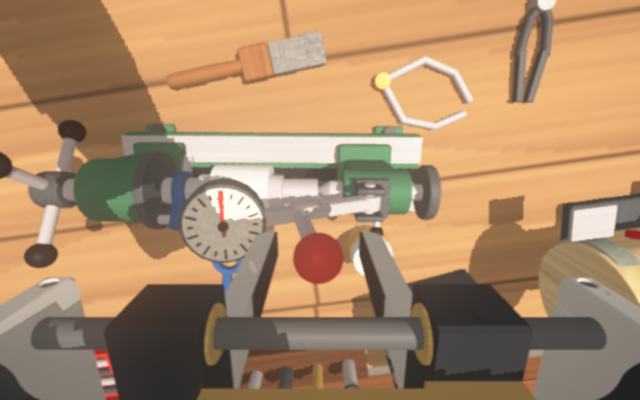

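The knob is still between the fingers, at (318,258), and the arm is coming down. I'll ease it home and then lift clear.

```bash
python3 -m jog '[[0,-0.6,0.2,0,0,0],[0,-1.2,0.4,0,0,0],[0,-1.8,0.7,0,0,0],[0,-2.3,0.8,0,0,0],[0,-2.4,0.8,0,0,0],[0,-2.4,0.8,0,0,0],[0,-2.4,0.8,0,0,0],[0,-2.4,0.8,0,0,0]]'
python3 -m jog '[[0,0,0,0,0,0],[0,0,0,0,0,0],[0,0,-4,0,0,0],[0,0,-8,0,0,0],[0,0,-12,0,0,0],[0,4,-12,0,0,0],[0,8,-12,0,0,0],[0,10,-12,0,0,0]]'
python3 - <<'E'
from h import *
rows((0,-.2,.3))
t=ctrl.camera("top");s=ctrl.camera("scene");w=save("wrist","w3.png")
print(proj(w,W(0,0,.205)),proj(t,W(0,0,.205)),proj(s,W(0,0,.205)),"knob",proj(t,W(0,.06,.27)))
A=cv2.resize(t["img"][155:235,210:370],None,fx=5,fy=5,interpolation=2)
B=cv2.resize(s["img"][155:255,290:450],None,fx=5,fy=5,interpolation=2)[:,:800][:200*2]
w=w["img"]; cv2.imwrite("pics/c3.png",np.vstack([A[:250],cv2.resize(w,(560,350)) if 0 else cv2.copyMakeBorder(cv2.resize(w,(560,350)),0,0,0,240,0)]))
E
```

```text
time_s: 4.4
ee_pos: [0.5733, 0.1533, 0.4577]
eef_rot: [3.142, 0.0, 3.0]
force: [0.4, 0.2, -0.8]
grip_width: 0.0515
grip_force: 0.0
time_s: 5.2
ee_pos: [0.5874, 0.2546, 0.5772]
eef_rot: [3.142, -0.0, 3.001]
force: [-0.2, -0.8, -0.5]
grip_width: 0.0516
grip_force: 0.0
(0, -0.2, 0.3) [  0.08 -36.03   7.82]
tool y angle to BY (about world z) -0.002 down [-0.  0. -1.] force [-0.2 -0.8 -0.5]
[181.72796137 182.11893428] [283.24569735 189.54662362] [350.12284061 194.34012037] knob [261.02416899 185.17016023]
```

View pics/c3.png

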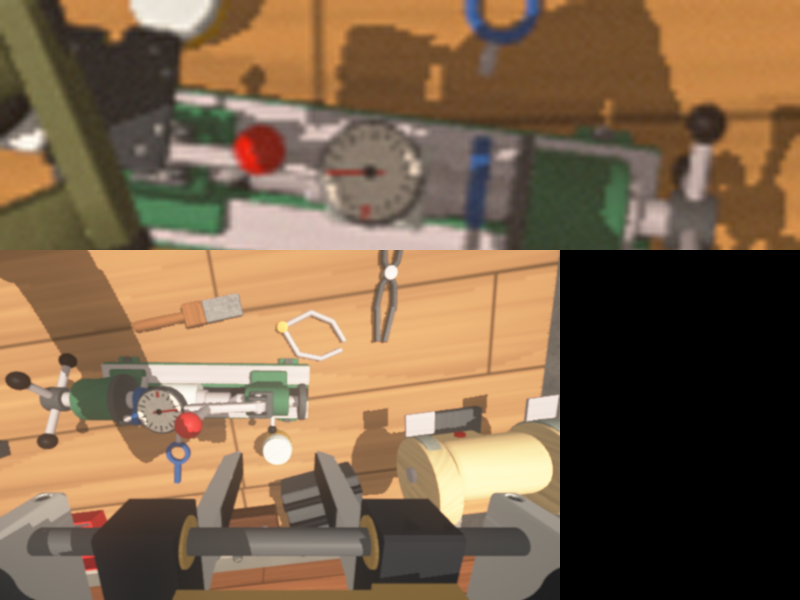

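Both views show the arm down: the knob at (258,148) is where "down" predicts. The needle at (330,172) lies about 80° clockwise from the mark at (365,211), which is close to the minimum. So the shaft needs roughly half a turn. I'll go to the −x side of the upper ball with the fingers shut.

```bash
python3 -m jog '[[0,-4.8,0,0,0,0],[0,-9.6,0,0,0,0],[1.5,-14.4,0,0,0,0],[3,-19,0,0,0,0],[4.5,-23.6,0,0,0,0],[6,-28,0,0,0,0],[7.5,-32.5,0,0,0,0],[8.5,-36,0,0,0,0]]' 0 30
python3 - <<'E'
from h import *
rows((-.085,-.2,.3),(-.085,-.2,.16))
E
```

```text
time_s: 6.15
ee_pos: [0.45, -0.0946, 0.5782]
eef_rot: [-3.141, 0.001, 2.998]
force: [0.6, 0.2, -0.7]
grip_width: 0.0009
grip_force: 0.0
(-0.085, -0.2, 0.3) [-0.12  0.5   7.92]
(-0.085, -0.2, 0.16) [-0.1   0.51 21.92]
tool y angle to BY (about world z) 0.0014 down [ 0.001 -0.001 -1.   ] force [ 0.6  0.2 -0.7]
```

```bash
python3 -m jog '[[-0.1,0.5,4,0,0,0],[-0.1,0.5,8.5,0,0,0],[-0.1,0.5,13,0,0,0],[-0.1,0.5,17.5,0,0,0],[-0.1,0.5,21.9,0,0,0],[-0.1,0.5,21.9,0,0,0],[-1.5,0.5,21.9,0,0,0],[-2.7,0.5,21.9,0,0,0]]'
python3 -m jog '[[-1.2,0,0,0,0,0],[-2.4,0,0,0,0,0],[-3.6,0,0,0,0,0],[-4.8,0,0,0,0,0],[-6,0,0,0,0,0],[-7.2,0,0,0,0,0],[-8.2,0,0,0,0,0],[-8.8,0,0,0,0,0]]'
cat >> h.py <<'E'
def needle(show=None):
    c=ctrl.camera("top");im=c["img"];x0,y0=proj(c,W(0,0,.205)).astype(int)
    k=8;A=cv2.resize(im[y0-18:y0+19,x0-18:x0+19],None,fx=k,fy=k,interpolation=cv2.INTER_CUBIC)
    h=cv2.cvtColor(A,cv2.COLOR_BGR2HSV)
    face=((h[...,1]<110)&(h[...,2]>90)).astype(np.uint8)
    m=(((h[...,0]<10)|(h[...,0]>168))&(h[...,1]>110)&(h[...,2]>60)).astype(np.uint8)
    n,l,st,ce=cv2.connectedComponentsWithStats(m)
    for i in range(1,n):
        if st[i,4]>60: print(i,st[i],ce[i].round(1))
    if show: cv2.imwrite("pics/"+show,np.hstack([A,cv2.merge([m*255]*3)]))
    return c
E
python3 - <<'E'
from h import *
rows((.03,-.2,.16)); c=needle("n1.png")
T=cv2.resize(c["img"][150:240,260:380],None,fx=4,fy=4,interpolation=2)
cv2.imwrite("pics/n1c.png",np.hstack([cv2.copyMakeBorder(cv2.imread("pics/n1.png")[:,:296],0,64,0,0,0),T]))
E
```

```text
time_s: 6.95
ee_pos: [0.48, -0.0918, 0.3614]
eef_rot: [-3.141, 0.002, 2.999]
force: [-30.7, 2.0, 24.3]
grip_width: 0.0008
grip_force: 14.7
time_s: 7.75
ee_pos: [0.5669, -0.1041, 0.3611]
eef_rot: [3.141, -0.001, 2.999]
force: [-8.0, 2.8, 1.1]
grip_width: 0.0003
grip_force: 3.3
(0.03, -0.2, 0.16) [ 0.07 -0.22  0.21]
tool y angle to BY (about world z) 0.0001 down [-0.001  0.    -1.   ] force [-8.   2.8  1.1]
1 [  0  82  18  61 812] [  6.7 111.9]
2 [129  82  24  56 601] [140.9 108.3]
4 [138 201  14  21 227] [144.1 210.3]
```

View pics/n1c.png

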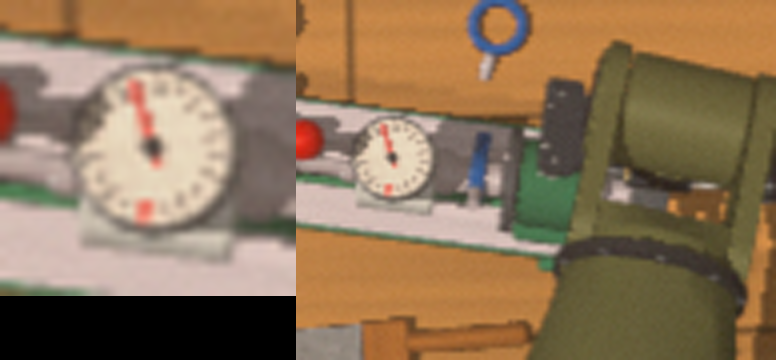

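The needle now sits at about 157° (2.73 rad, lift 10.9 mm), so about 110° more in the same direction. I'll re-engage the next ball.

```bash
python3 -m jog '[[0.6,0,0,0,0,0],[0.6,0,-4,0,0,0],[0.6,0,-8,0,0,0],[5,0,-8,0,0,0],[9.5,0,-8,0,0,0],[12.7,0,-8,0,0,0],[12.7,0,-8,0,0,0],[12.7,0,-4,0,0,0]]'
python3 -m jog '[[0,0,4,0,0,0],[0,0,4,0,0,0],[-1,0,4,0,0,0],[-2,0,4,0,0,0],[-3,0,4,0,0,0],[-4,0,4,0,0,0],[-5,0,4,0,0,0],[-6,0,4,0,0,0]]'
python3 -m jog '[[-1.0,0,0,0,0,0],[-2,0,0,0,0,0],[-3,0,0,0,0,0],[-4,0,0,0,0,0],[-5,0,0,0,0,0],[-6,0,0,0,0,0],[-6.6,0,0,0,0,0],[-6.6,0,0,0,0,0]]'
python3 - <<'E'
from h import *
rows((.03,-.2,.16)); c=needle("n2.png")
E
```

```text
time_s: 8.6
ee_pos: [0.4409, -0.0859, 0.4037]
eef_rot: [-3.14, 0.011, 2.999]
force: [0.2, -0.3, -1.3]
grip_width: 0.0
grip_force: 0.0
time_s: 9.4
ee_pos: [0.5013, -0.0943, 0.3603]
eef_rot: [-3.141, -0.0, 3.0]
force: [-8.5, 1.3, 7.3]
grip_width: 0.0006
grip_force: 4.3
time_s: 10.2
ee_pos: [0.5669, -0.1034, 0.3593]
eef_rot: [3.141, 0.001, 3.0]
force: [-0.7, 1.7, 1.1]
grip_width: 0.0008
grip_force: 1.1
(0.03, -0.2, 0.16) [ 0.07 -0.3   0.03]
tool y angle to BY (about world z) -0.0007 down [ 0.001  0.    -1.   ] force [-0.7  1.7  1.1]
1 [  0  82  18  61 816] [  6.7 111.9]
2 [158 153  44  46 517] [180.5 176.2]
3 [138 201  14  21 236] [144.  210.5]
```

The needle reads about 5.35 rad, some 18° short of the top. One short push on the next ball should finish it.

```bash
python3 -m jog '[[0.6,0,0,0,0,0],[0.6,0,-4,0,0,0],[0.6,0,-8,0,0,0],[5,0,-8,0,0,0],[9.5,0,-8,0,0,0],[12.7,0,-8,0,0,0],[12.7,0,-8,0,0,0],[12.7,0,-4,0,0,0]]'
python3 -m jog '[[0,0,4,0,0,0],[0,0,4,0,0,0],[-1,0,4,0,0,0],[-1.8,0,4,0,0,0],[-2.5,0,4,0,0,0],[-3.2,0,4,0,0,0],[-3.9,0,4,0,0,0],[-4.3,0,4,0,0,0]]'
python3 -m jog '[[0,0,0,0,0,0],[1,0,0,0,0,0],[2,0,0,0,0,0],[2,0,-4,0,0,0],[2,0,-8,0,0,0],[2,0,-12,0,0,0],[2,-3,-12,0,0,0],[2,-5,-12,0,0,0]]'
python3 - <<'E'
from h import *
rows((-.052,-.2,.16)); c=needle("n3.png")
T=cv2.resize(c["img"][150:240,260:380],None,fx=4,fy=4,interpolation=2)
cv2.imwrite("pics/n3c.png",np.hstack([cv2.copyMakeBorder(cv2.imread("pics/n3.png")[:,:296],0,64,0,0,0),T]))
E
```

```text
time_s: 11.05
ee_pos: [0.4402, -0.0856, 0.4027]
eef_rot: [-3.14, 0.01, 3.0]
force: [1.6, -0.4, -1.6]
grip_width: 0.0003
grip_force: 0.0
time_s: 11.85
ee_pos: [0.4828, -0.0916, 0.3597]
eef_rot: [-3.141, -0.003, 3.0]
force: [-13.0, 1.2, 11.2]
grip_width: 0.0007
grip_force: 6.9
time_s: 12.65
ee_pos: [0.455, -0.1388, 0.48]
eef_rot: [-3.141, 0.003, 3.001]
force: [1.3, -0.4, 0.2]
grip_width: 0.0003
grip_force: 0.0
(-0.052, -0.2, 0.16) [-2.29  4.8  12.1 ]
tool y angle to BY (about world z) -0.0012 down [ 0.002 -0.001 -1.   ] force [ 1.3 -0.4  0.2]
1 [  0  82  18  61 820] [  6.8 111.9]
2 [158 153  40  46 591] [177.8 176.3]
3 [138 201  14  21 235] [144.1 210.5]
```

View pics/n3c.png

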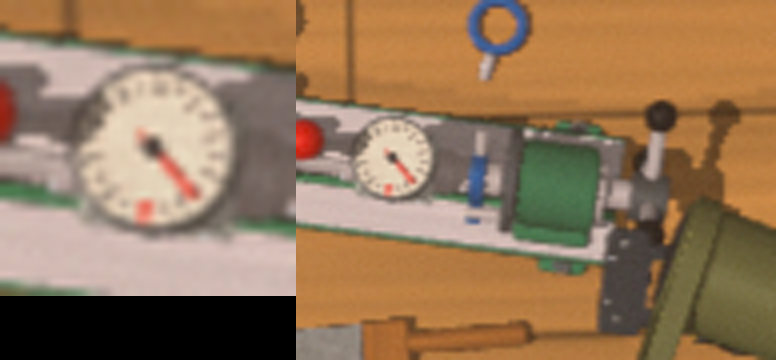

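The needle is up to about 5.40 rad by the top view, which is marginal at this resolution. I'll look from close with the wrist camera.

Run:
```python
from h import *
c=ctrl.camera("wrist");R=np.array(c["R"]);o=ctrl.get_obs();E=Ro.from_euler("xyz",o["eef_rot"]).as_matrix()
cam=-R.T@c["t"]; off=cam-o["ee_pos"]; print("cam in tool",(E.T@off).round(3),"axis in tool",(E.T@R.T[:,2]).round(3))
ax=R.T[:,2]; d=.26; tgt=W(0,0,.205)-ax*d/(-ax[2])-off   # tcp
print("row cm",(100*E.T@(tgt-o["ee_pos"])).round(1),tgt)
```

```text
cam in tool [ 0.08  -0.001  0.02 ] axis in tool [-0.277  0.001  0.961]
row cm [-8.  25.  -0.6] [0.56988063 0.09610755 0.48454591]
```

```bash
python3 -m jog '[[0,0,-4,0,0,0],[0,4,-7.5,0,0,0],[0,8.5,-7.5,0,0,0],[-1,13,-7.5,0,0,0],[-2,17.5,-7.5,0,0,0],[-3,22,-7.5,0,0,0],[-4,25,-7.5,0,0,0],[-4,25,-7.5,0,0,0]]'
python3 -m jog '[[0,0,0,0,0,0],[0,0,0,0,0,0]]'
python3 - <<'E'
from h import *
c=ctrl.camera("wrist"); im=c["img"]
# rectify the dial plane z=.205, bench frame, 120mm square at 5 px/mm: up=+x, left=+y
g=[(.06,.06),(.06,-.06),(-.06,-.06),(-.06,.06)]
src=np.float32([proj(c,W(x,y,.205)) for x,y in g]);print(src.round())
H=cv2.getPerspectiveTransform(src,np.float32([[0,0],[600,0],[600,600],[0,600]]))
A=cv2.warpPerspective(im,H,(600,600));cv2.imwrite("pics/d.png",A)
E
```

```text
time_s: 13.55
ee_pos: [0.5312, 0.1072, 0.5527]
eef_rot: [3.141, -0.002, 3.004]
force: [0.1, -0.8, 0.3]
grip_width: 0.0005
grip_force: 0.0
time_s: 13.75
ee_pos: [0.5303, 0.1032, 0.5538]
eef_rot: [-3.142, 0.0, 2.999]
force: [0.6, -0.2, -0.6]
grip_width: 0.0005
grip_force: 0.0
[[366. 264.]
 [265. 264.]
 [260. 164.]
 [371. 164.]]
```

View pics/d.png

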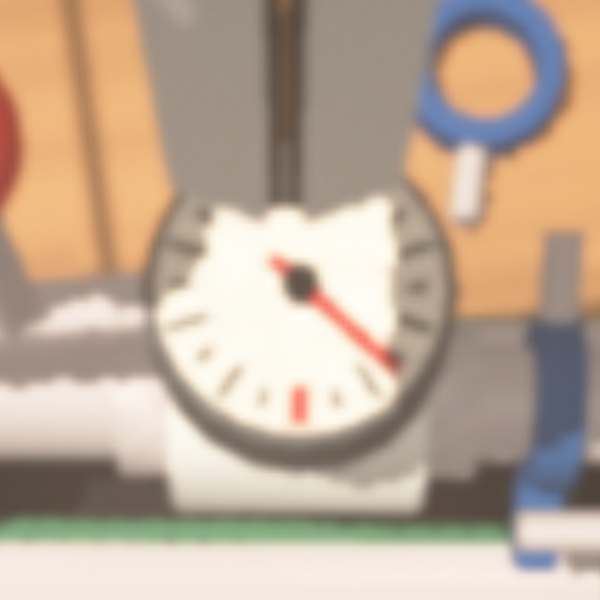

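The rectified dial shows the needle at about 311.5° (5.44 rad) from the mark: tail (272,260), tip (396,371), mark (300,405). That is the top of the reading, the arm is down, and the robot is clear.

```bash
python3 -m jog '[[0,0,-2,0,0,0],[0,0,-4,0,0,0],[0,0,-4,0,0,0],[0,0,-4,0,0,0],[0,0,-4,0,0,0]]'; python3 -c "
from station import ctrl; print(ctrl.hand_in())"
```

```text
time_s: 14.3
ee_pos: [0.5309, 0.1033, 0.5926]
eef_rot: [-3.141, -0.001, 2.999]
force: [-0.2, -0.1, -0.2]
grip_width: 0.0004
grip_force: 0.0
the job is handed in; nothing more can be done
None
```

The gauge arm is fully down and the shaft stands at its highest reading, with the needle at about 5.44 rad by the camera (5.37 needed); I handed the job in at about 14 s with the robot clear, and no verdict came back.

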